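# Rock the jammed locating block out of its nest

### The job

The aluminium locating block is jammed in its steel nest between two sprung plungers. Grip it by the upright lug and work it loose by rocking it side to side while it is still down in the nest: first a good few degrees over to the left as the robot sees it, then just as far to the right, and on like that until it frees, without flinging it out. Lift it just clear, so that its underside is a centimetre or two above the nest, and finish there still holding it, upright, still and directly over the pocket; leave the other things on the table alone.

Things in the scene. Friction and masses are not known exactly. Their poses are not given: they have to be found in the camera images.
- nest: Locating nest: dark steel base plate 110 (x) x 170 (y) x 12 mm fixed to the table, with a steel pocket 33 (x) x 77 (y) mm, 30 mm deep: floor 12, mouth 42 mm above the origin; nothing on it is higher. Origin: centre of the plate's underside, on the table; z up, x away from the robot, y along the pocket to the robot's left; turned at most 0.55 rad.
- nest_mouth (a point): Centre of the pocket's mouth, 42 mm above the table; axes of the nest.
- plunger_left_nose (a point): Where the left sprung plunger, in the pocket's end wall, presses on the block's end face: 35 mm along the nest's +y, 27 mm above the table (15 above the pocket floor). It presses along y with about 44 N, gives a few mm, and its friction holds the block until the block's underside has risen past it.
- plunger_right_nose (a point): The same at the right end (35 mm along -y). A straight pull must overcome the friction of both plungers (some 55 N); tilting the block about one plunger only has to slide it past the other (some 2 N m), so each rock walks the other end up.
- locating_block: Plain aluminium block, about 0.32 kg: foot 30 (x) x 70 (y) x 45 mm, on it a centred upright lug 22 (x) x 36 (y) x 42 mm. Origin: centre of the underside, z up. Starts fully down in the pocket, turned like the nest, lug 57 to 99 mm above the table. Play 1.5 mm a side in x, 3.5 in y: rocks left and right (about its x) by 0.15 rad. Best gripped on the lug, fingers closing along y.
- block_top (a point): Centre of the top of the lug, 87 mm above the block's underside; axes of the block.
- small_tin: Bystander, loose: round blue-grey lidded tin, the nearer of two on the table, 71 mm across, 42 high. Origin: centre of its underside. Leave alone.
- spanner_19: Bystander, loose: combination spanner (ring one end, open jaw the other), 61 x 221 x 8 mm. Origin: centre of its underside. Leave alone.
Not all that is in view belongs to the job. What is shaped like the locating_block but orange is not meant.

How it is judged:
By the outcome, as a careful person would: the job done as asked, in the order asked, and still so for the second after the job is handed in, while the arm keeps its last pose, push and grip.
It also fails if it takes over 38 s, if anything falls off the work surface, if the arm or the gripper's body presses on something with over 40 N, if the wrist force passes 120 N, or if a joint passes its speed limit or range.

### The arm

A 7-joint arm with a two-finger parallel gripper is mounted at the origin on a cart in front of the work surface, level with it; the furniture and walls round the work are solid. World frame = base frame: x ahead of the robot, y to its left, z up, the work surface at z = 0. Lengths are in m, angles in rad, forces in N, time in s.
With the tool pointing down it reaches from about 0.425 to 0.875 m from the base axis. Payload 4.7 kg.
Tool frame: the origin (TCP) lies on the mounting face of the last link; the fingertips stand 182 mm ahead of it and the grasp point (between the pads) lies ahead of it (ctrl.grip_point_offset is the z of the grasp point in the tool frame, in m); z points along the fingers, y is the line along which they close (so a half turn about z gives the same grasp; the last joint's range is limited). The gripper opens to 87 mm and grips with 3 to 60 N. Pads are 19 mm wide; open, the fingers measure 117 mm over their backs; the gripper's body (75 mm by 190 mm) begins 51 mm behind the grasp point.
Start: joints at [1.27, 0.321, -0.07, 1.45, 0.023, 1.371, -0.057], TCP at [0.201, -0.618, 0.405] pointing down, gripper open.
Joint ranges: [-2.86, 2.86], [-0.3, 2.09], [-1.38, 1.24], [0.06, 2.45], [-1.56, 4.7], [0.09, 2.05], [-2.69, 2.69]. Speed limits (rad/s): [2.57, 2.57, 3.14, 3.14, 3.14, 3.14, 3.14].

### API

Orientations are given as a rotation vector (axis times angle).
In Python, from bench import ctrl gives the robot as it stands.
- The arm moves only by the tool jog_arm, called after "Call:" by a JSON object that holds its "method" and its "body". Schema: {"type":"object","properties":{"motion":{"type":"object","properties":{"segments":{"type":"array","items":{"type":"array","items":{"type":"number"},"minItems":5,"maxItems":5},"minItems":1,"maxItems":20}},"additionalProperties":false,"required":["segments"]},"grip_force":{"type":"number"},"only":{"type":"string"},"quiet":{"type":"boolean"},"lines":{"type":"string"}},"required":["motion"],"additionalProperties":false}. motion is an object whose key "segments" holds a list of rows, 1 to 20 of them, each of 5 numbers: dx, dy, dz in a scale on which 1.0 is 800 mm, then a turn about the tool's z in shares of 2 rad (1.0 is 2 rad), then the opening from 0.0 (shut) to 1.0 (fully open); each row is the pose to reach, as a shift and turn from the pose commanded when the call began, along the tool's axes at that moment; what a row does not reach only later rows make up. A row lasts 1/10 s, in which the tool goes at most 0.05 m and 0.15 rad, less where a joint would pass 70% of its speed; a pose out of reach is approached as far as the arm can. The fingers move at their own pace and stop on an object; grip_force is the grip in N (left out, the last holds). Time passes only in rows, so rows that do not move let the fingers close. The tool returns the time, the measured TCP pose, the force, the opening and the grip force at its end. only (a regular expression) keeps the lines of the reply that match it, lines (a string "A,B") keeps lines A to B, and quiet returns only ok. Input that does not fit is refused with a message, and nothing moves.
- ctrl.get_state(): the state, without advancing time (a new reading comes with each control period).
- ctrl.get_image(name): name is "side" or "top" or "wrist"; returns (picture, depth): 420x560x3 uint8, red, green, blue; 420x560 float32, m along the optical axis (not along the pixel's ray), 0 where there is no reading.
- ctrl.camera_model(name): a dict with "vertical_fov" (degrees; the focal length in pixels is half the picture's height over the tangent of half this angle, whatever the lens; pixels are square), "cx", "cy" (the principal point, pixels), "k1" (the pictures are not rectified: a ray, as slopes to the right and down, at radius r is drawn at 1 + k1 r^2 times it, then the intrinsics apply), "rvec" (rotation vector, rad) and "tvec" (3), from world to camera coordinates, as OpenCV has them; the wrist camera has in their place "hand_eye" (4x4, takes a point from camera to tool coordinates, whose origin is the TCP and whose axes are the flange's). Camera axes: x right, y down, z forward; pixel columns grow to the right and rows downward; lengths in m; the calibration is good to about 2 mm. A picture is of the moment at which its call begins: read the wrist's pose just before it. camera_model takes no time and is no camera call.
- ctrl.close_job(): hands the job in; it is judged then, once.
The state is a dict: "time": time; "joint_positions": joint angles; "qd": joint speeds; "joint_torque": joint torques, N m; "position": TCP position; "tool_rot": TCP orientation; "ft_force": force on the tool from outside, world axes, zero at the start; "torque": the same for the moment, N m; "grip_width": opening from 0.0 (shut) to 1.0 (fully open); "grip_force": force on a finger pad.
Only numpy, scipy, OpenCV 4.12 (cv2) and the standard library are available. Lean on these libraries where they do the work, as an engineer would, in place of code of your own. Each camera call takes 0.05 s, during which the arm holds its last target. There are 200 camera calls.

## Working session

There is one attempt and no reset: what is moved stays moved. The work goes in short steps, Python scripts to look and compute and a tool call to move; the robot and the scene stay as the last step left them, time stands still between calls to the robot, and variables do not carry over. Pictures are saved under pics/ and viewed, at most 13 in all, crops included, and the job is handed in when it is done.

```bash
ls; mkdir -p pics; cat > h.py <<'E'
import numpy as np, cv2
from scipy.spatial.transform import Rotation as R
from bench import ctrl
def cam(name, st=None):
    m=ctrl.camera_model(name); f=210/np.tan(np.radians(m["vertical_fov"])/2)
    if "hand_eye" in m:
        T=np.eye(4); T[:3,:3]=R.from_rotvec(st["tool_rot"]).as_matrix(); T[:3,3]=st["position"]
        T=T@np.array(m["hand_eye"])
    else:
        W=np.eye(4); W[:3,:3]=R.from_rotvec(np.ravel(m["rvec"])).as_matrix(); W[:3,3]=np.ravel(m["tvec"]); T=np.linalg.inv(W)
    return f,m["cx"],m["cy"],m["k1"],T
def rays(c,uv):
    f,cx,cy,k,T=c; uv=np.atleast_2d(uv).astype(float)
    K=np.array([[f,0,cx],[0,f,cy],[0,0,1]])
    n=cv2.undistortPoints(uv.reshape(-1,1,2),K,np.array([k,0,0,0.])).reshape(-1,2)
    return np.c_[n,np.ones(len(n))]
def onplane(c,uv,z):
    d=rays(c,uv)@c[4][:3,:3].T; o=c[4][:3,3]; return o+d*((z-o[2])/d[:,2])[:,None]
def bydepth(c,uv,dep):
    r=rays(c,uv)*np.asarray(dep)[:,None]; return r@c[4][:3,:3].T+c[4][:3,3]
def cloud(c,dep):
    v,u=np.nonzero(dep>0); P=np.full(dep.shape+(3,),np.nan); P[v,u]=bydepth(c,np.c_[u,v],dep[v,u]); return P
E
python3 - <<'E'
from h import *
st=ctrl.get_state(); print(st, ctrl.grip_point_offset)
for n in("top","side"):
    p,d=ctrl.get_image(n); cv2.imwrite(f"pics/{n}0.png",p[...,::-1]); np.save(f"{n}0.npy",d); print(n,cam(n)[4][:3,3],cam(n)[:4],(d>0).mean())
E
```

```text
pics
{'time': 0.0, 'joint_positions': array([ 1.27016357,  0.3218099 , -0.07011019,  1.4516634 ,  0.02260057,
        1.37077956, -0.0569009 ]), 'qd': array([-2.75804402e-05, -1.59947985e-03, -1.83217557e-03,  2.23113394e-04,
        1.47016189e-03, -2.28533701e-03,  1.26356833e-04]), 'joint_torque': array([ 3.37410893e-04, -4.91288531e+01, -4.03884351e-01, -3.12524879e+01,
       -6.39935397e-02,  4.38676192e-02,  1.80741063e-04]), 'position': array([ 0.20113625, -0.61788466,  0.40367571]), 'tool_rot': array([-3.10094937e+00, -4.92139003e-01,  5.99211503e-04]), 'ft_force': array([-0.91576315, -0.78558494,  0.37150959]), 'torque': array([-0.01895479,  0.03739492,  0.02950746]), 'grip_force': 0.0, 'grip_width': 0.9966065590073162} 0.1635
top [0.45574223 0.1419097  0.91812319] (np.float64(380.8263544468677), 287.3839476604835, 209.10469218663755, -0.10478091719556676) 0.9958630952380952
side [ 0.48778144 -0.64451412  0.60688276] (np.float64(394.46299371982917), 280.96940320601897, 213.60285169033926, -0.08605030208140318) 0.9171811224489796
```

View pics/top0.png

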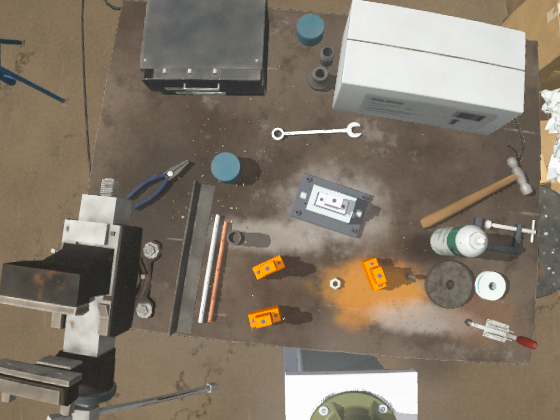

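View pics/side0.png

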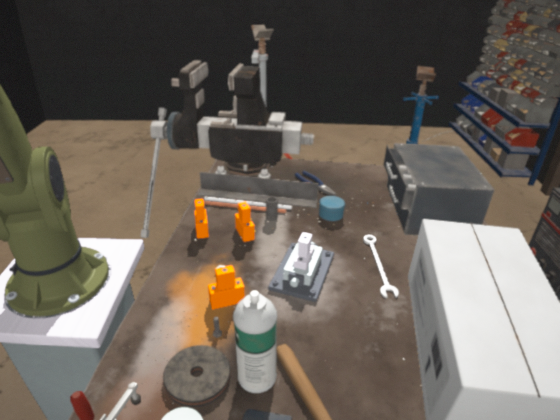

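Top view: the robot's base is at the bottom, x points up and y points left. Things shaped like the locating block: the bare aluminium one in the dark nest at top (333,203), and orange copies at (268,267), (265,318) and (375,274). I choose the aluminium one. The small tin is at (226,167) and the spanner at (317,131). In the side view the block is at (303,258).

```bash
python3 - <<'E'
from h import *
for n,(u0,u1,v0,v1) in {"top":(285,380,165,245),"side":(260,345,225,305)}.items():
    c=cam(n); d=np.load(f"{n}0.npy"); P=cloud(c,d)[v0:v1,u0:u1]; Z=P[...,2]
    for lo,hi,nm in((.09,.11,"lugtop"),(.006,.018,"plate"),(.036,.048,"mouth"),(.051,.063,"foot")):
        m=((Z>lo)&(Z<hi)).astype(np.uint8); k,l,s,_=cv2.connectedComponentsWithStats(m)
        if k<2: continue
        i=1+s[1:,4].argmax(); q=P[l==i]; r=cv2.minAreaRect((q[:,:2]*1000).astype(np.float32))
        print(n,nm,s[i,4],q.mean(0).round(4),np.median(q[:,2]).round(4),r)
p=cv2.imread("pics/top0.png")[165:245,280:385]; cv2.imwrite("pics/crop0.png",cv2.resize(p,None,fx=6,fy=6,interpolation=cv2.INTER_CUBIC))
E
```

```text
top lugtop 173 [0.5534 0.0457 0.0981] 0.0983 ((553.7333984375, 45.40193176269531), (35.57542419433594, 22.01500129699707), 70.68348693847656)
top plate 1748 [0.551  0.0481 0.0116] 0.0115 ((553.7232666015625, 44.532569885253906), (170.56687927246094, 110.56849670410156), 70.83218383789062)
top mouth 821 [0.5523 0.0454 0.0411] 0.0412 ((553.534912109375, 44.30123519897461), (126.6920166015625, 61.30097198486328), 70.7078628540039)
top foot 227 [0.5517 0.0477 0.0566] 0.0565 ((553.3909301757812, 45.201271057128906), (70.21853637695312, 30.067541122436523), 70.45425415039062)
side lugtop 134 [0.5497 0.041  0.098 ] 0.0988 ((550.1375122070312, 44.62297058105469), (36.820953369140625, 21.84695053100586), 72.73625946044922)
side plate 1277 [0.5486 0.0158 0.0119] 0.0119 ((549.9891357421875, 45.032554626464844), (171.7896728515625, 110.65812683105469), 71.11473846435547)
side mouth 583 [0.5475 0.0262 0.0417] 0.0418 ((551.1688842773438, 49.223060607910156), (133.5017852783203, 61.8321418762207), 71.20831298828125)
side foot 169 [0.548  0.0289 0.0568] 0.0569 ((549.813232421875, 45.08161926269531), (71.9272689819336, 30.41878890991211), 71.46819305419922)
```

View pics/crop0.png

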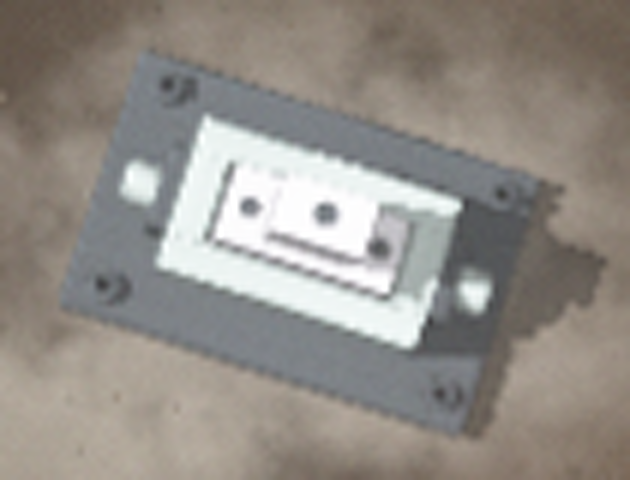

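The crop confirms it: a bare aluminium block with a lug, sitting in the dark nest. Centre is about (0.552, 0.045), its long axis 71° from x. Next I work out the approach and check heights along the path.

```bash
cat > go.py <<'E'
from h import *
import sys
# tool-frame shift to bring the grasp point over xyz, and turn, long axis angle deg
def plan(x,y,zg,ang=71.0):
    st=ctrl.get_state(); M=R.from_rotvec(st["tool_rot"]).as_matrix(); o=ctrl.grip_point_offset
    d=M.T@(np.array([x,y,zg])-(st["position"]+M[:,2]*o))
    a=np.degrees(np.arctan2(M[1,1],M[0,1])); t=(a-ang+90)%180-90
    print("shift",d.round(4),"turn",np.radians(t).round(4),"toolz",M[:,2].round(4),"y",M[:,1].round(3))
if __name__=="__main__": plan(*map(float,sys.argv[1:]))
E
python3 go.py .552 .045 .19
python3 - <<'E'
from h import *
c=cam("top"); P=cloud(c,np.load("top0.npy")).reshape(-1,3)
a=np.array([.2,-.618]);b=np.array([.552,.045]); L=np.linalg.norm(b-a);e=(b-a)/L
s=(P[:,:2]-a)@e; w=(P[:,:2]-a)@np.array([-e[1],e[0]])
for i in np.arange(0,.9,.1):
    m=(s>i)&(s<=i+.1)&(abs(w)<.15); print(i.round(1),m.sum(), P[m,2].max().round(3) if m.any() else None)
E
```

```text
shift [ 0.5389 -0.5213  0.0511] turn 0.6464 toolz [-6.0e-04  1.6e-03 -1.0e+00] y [ 0.31  -0.951 -0.002]
0.0 486 -0.144
0.1 1141 0.005
0.2 4307 0.148
0.3 4460 0.048
0.4 5414 0.2
0.5 4928 0.158
0.6 5113 0.09
0.7 5070 0.102
0.8 4967 0.044
```

The rows are not in the units I measure in: shifts go in shares of 800 mm and turns go in shares of 2 rad. I convert before sending: 0.539 m is 0.6738, -0.05 m is -0.0625, 0.05 rad is 0.025.

Call:
{"method": "jog_arm", "body": {"motion": {"segments":[[0,0,-0.05,0,1],[0.0375,-0.0375,-0.075,0.025,1],[0.075,-0.075,-0.075,0.05,1],[0.1188,-0.115,-0.075,0.075,1],[0.1625,-0.1575,-0.075,0.1,1],[0.2063,-0.2,-0.075,0.125,1],[0.25,-0.2413,-0.075,0.15,1],[0.2938,-0.2838,-0.075,0.175,1],[0.3375,-0.3263,-0.075,0.2,1],[0.3813,-0.3688,-0.075,0.225,1],[0.425,-0.4113,-0.075,0.25,1],[0.4688,-0.4538,-0.075,0.275,1],[0.5125,-0.4963,-0.0625,0.3,1],[0.5563,-0.5375,-0.0375,0.323,1],[0.6,-0.58,-0.0125,0.323,1],[0.6375,-0.6163,0.025,0.323,1],[0.6625,-0.64,0.05,0.323,1],[0.6738,-0.6513,0.0638,0.323,1],[0.6738,-0.6513,0.0638,0.323,1],[0.6738,-0.6513,0.0638,0.323,1]]}}}

```text
time: 2.1
position: [0.5523, 0.0437, 0.3536]
tool_rot: [3.098, -0.518, -0.001]
ft_force: [1.1, 0.3, 0.3]
grip_width: 1.005
grip_force: 0.0
```

```bash
python3 - <<'E'
from h import *
st=ctrl.get_state(); p,d=ctrl.get_image("wrist"); cv2.imwrite("pics/w1.png",p[...,::-1]); c=cam("wrist",st); print(c[4].round(3))
P=cloud(c,d); Z=P[...,2]
for lo,hi,nm in((.093,.105,"lugtop"),(.006,.018,"plate"),(.036,.048,"mouth"),(.051,.063,"foot")):
    m=((Z>lo)&(Z<hi)&(abs(P[...,0]-.552)<.1)&(abs(P[...,1]-.045)<.1)).astype(np.uint8); k,l,s,_=cv2.connectedComponentsWithStats(m)
    if k<2: continue
    i=1+s[1:,4].argmax(); q=P[l==i]; r=cv2.minAreaRect((q[:,:2]*1000).astype(np.float32)); print(nm,s[i,4],q.mean(0).round(4),r)
E
python3 go.py .552 .045 .088
```

```text
[[-0.325 -0.905 -0.274  0.626]
 [-0.946  0.312  0.094  0.018]
 [ 0.     0.289 -0.957  0.334]
 [ 0.     0.     0.     1.   ]]
lugtop 1580 [0.553  0.0456 0.0987] ((552.2963256835938, 45.99884796142578), (35.98211669921875, 21.916641235351562), 70.58018493652344)
plate 10038 [0.5635 0.0422 0.0121] ((552.392578125, 46.317909240722656), (170.6405487060547, 109.11282348632812), 71.0032730102539)
mouth 5441 [0.5583 0.0438 0.0415] ((551.93212890625, 45.504051208496094), (123.95117950439453, 60.866310119628906), 71.03865814208984)
foot 1740 [0.5557 0.0444 0.057 ] ((552.0870971679688, 46.025997161865234), (70.01388549804688, 30.386112213134766), 70.7424545288086)
shift [-0.0012 -0.0019  0.1027] turn -0.001 toolz [ 3.e-04 -1.e-03 -1.e+00] y [-0.327 -0.945  0.001]
```

View pics/w1.png

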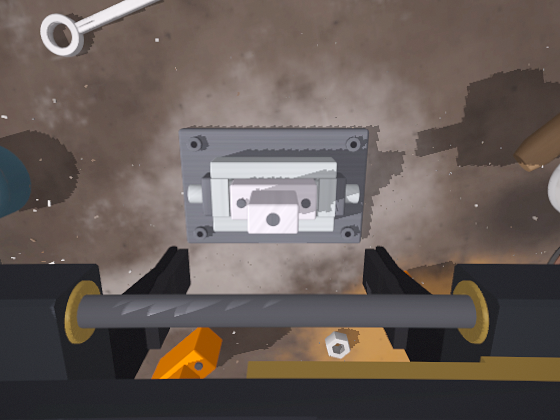

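Wrist view: lug top at (273,218), foot at (273,197), pocket square with the picture and the block fully down. The lug is at (0.5524, 0.0458). Tool −y is the robot's left.

Converted, 0.1027 m is 0.1284, -0.0026 m is -0.0033.

Call:
{"method": "jog_arm", "body": {"motion": {"segments":[[-0.0013,-0.0033,0.0375,0,1],[-0.0013,-0.0033,0.0813,0,1],[-0.0013,-0.0033,0.1125,0,1],[-0.0013,-0.0033,0.1284,0,1],[-0.0013,-0.0033,0.1284,0,1],[-0.0013,-0.0033,0.1284,0,0.3],[-0.0013,-0.0033,0.1284,0,0.3],[-0.0013,-0.0033,0.1284,0,0.3],[-0.0013,-0.0033,0.1284,0,0.3],[-0.0013,-0.0033,0.1284,0,0.3]]}, "grip_force": 45}}

```text
time: 3.15
position: [0.5525, 0.047, 0.2515]
tool_rot: [3.099, -0.518, 0.001]
ft_force: [0.6, -0.6, -0.7]
grip_width: 0.634
grip_force: 0.0
```

```bash
python3 go.py .5524 .0458 .088
```

```text
shift [ 0.0002  0.0012 -0.    ] turn 0.0004 toolz [ 7.e-04 -2.e-04 -1.e+00] y [-0.325 -0.946 -0.   ]
```

Converted, 0.001 m is 0.0013.

Call:
{"method": "jog_arm", "body": {"motion": {"segments":[[0,0.0013,0,0,0.3],[0,0.0013,0,0,0.3],[0,0.0013,0,0,0.3],[0,0.0013,0,0,0.3],[0,0.0013,0,0,0.3]]}, "grip_force": 45}}

```text
time: 3.65
position: [0.552, 0.0462, 0.251]
tool_rot: [-3.099, 0.518, -0.0]
ft_force: [0.3, 0.7, -1.0]
grip_width: 0.408
grip_force: 45.0
```

Converted, -0.003 m is -0.0038, -0.002 m is -0.0025.

Call:
{"method": "jog_arm", "body": {"motion": {"segments":[[0,-0.0013,-0.0008,0,0.3],[0,-0.0025,-0.0015,0,0.3],[0,-0.0038,-0.0023,0,0.3],[0,-0.0038,-0.0023,0,0.3]]}}}

```text
time: 4.05
position: [0.5525, 0.0472, 0.2511]
tool_rot: [3.096, -0.519, -0.003]
ft_force: [3.4, -4.3, -12.4]
grip_width: 0.412
grip_force: 45.0
```

Converted, -0.006 m is -0.0075, -0.0045 m is -0.0056.

Call:
{"method": "jog_arm", "body": {"motion": {"segments":[[0,-0.0019,-0.001,0,0.3],[0,-0.0038,-0.002,0,0.3],[0,-0.0056,-0.003,0,0.3],[0,-0.0075,-0.0038,0,0.3],[0,-0.0075,-0.0038,0,0.3]]}, "grip_force": 60}}

```text
time: 4.55
position: [0.5535, 0.0492, 0.2515]
tool_rot: [3.09, -0.521, -0.008]
ft_force: [4.4, -10.3, -23.7]
grip_width: 0.405
grip_force: 60.0
```

```bash
python3 - <<'E'
from h import *
s=ctrl.get_state(); print(s["ft_force"].round(1),s["torque"].round(2),s["position"].round(4),R.from_rotvec(s["tool_rot"]).as_matrix()[:,2].round(4))
E
```

```text
[  4.4 -10.3 -23.7] [-2.48 -1.16  0.1 ] [0.5535 0.0492 0.2515] [-0.0066 -0.0072 -1.    ]
```

Converted, -0.008 m is -0.01, -0.006 m is -0.0075.

Call:
{"method": "jog_arm", "body": {"motion": {"segments":[[0,-0.0025,-0.001,0,0.3],[0,-0.005,-0.0019,0,0.3],[0,-0.0075,-0.0025,0,0.3],[0,-0.01,-0.0025,0,0.3],[0,-0.01,-0.0025,0,0.3]]}}}

```text
time: 5.05
position: [0.5551, 0.0522, 0.2518]
tool_rot: [3.081, -0.524, -0.015]
ft_force: [1.8, -19.8, -26.1]
grip_width: 0.408
grip_force: 60.0
```

```bash
cat > s.py <<'E'
from h import *
s=ctrl.get_state(); M=R.from_rotvec(s["tool_rot"]).as_matrix()
g=s["position"]+M[:,2]*ctrl.grip_point_offset; n=np.array([.326,.945,0])
print("F",s["ft_force"].round(1),"left",(s["ft_force"]@n).round(1),"T",s["torque"].round(2),"grip pt left mm",((g-[.5524,.0458,.088])@n*1e3).round(2),"z",(g[2]*1e3).round(1),"tilt(tool top left)",(-M[:,2]@n).round(4))
E
python3 s.py
```

```text
F [  1.8 -19.8 -26.1] left -18.1 T [-4.5  -0.67  0.33] grip pt left mm 4.01 z 88.3 tilt(tool top left) 0.0181
```

```bash
cat > tilt.py <<'E'
from h import *
import sys
st=ctrl.get_state(); p,d=ctrl.get_image("wrist"); c=cam("wrist",st); P=cloud(c,d)
if len(sys.argv)>1: cv2.imwrite(sys.argv[1],p[...,::-1])
n=np.array([.326,.945]); e=np.array([.945,-.326]); q=P[...,:2]-[.5524,.0458]; Y=q@n; X=q@e; Z=P[...,2]
def fit(m,nm):
    if m.sum()<30: print(nm,"few",m.sum()); return
    x,y,z=X[m],Y[m],Z[m]
    for _ in range(4):
        A=np.c_[x,y,np.ones(len(x))]; k,*_=np.linalg.lstsq(A,z,rcond=None); r=abs(z-A@k)<.0012; x,y,z=x[r],y[r],z[r]
    print(nm,len(z),"left-slope",k[1].round(4),"x-slope",k[0].round(4),"z@0",(k[2]*1e3).round(1),"y range",(np.array([y.min(),y.max()])*1e3).round(1)); return k
a=fit((abs(X)<.05)&(abs(Y)<.08)&(Z>.006)&(Z<.018),"plate")
w=fit((abs(X)<.032)&(abs(Y)<.065)&(Z>.037)&(Z<.046)&(abs(X)>.018),"wall")
f=fit((X<.016)&(X>-.016)&(abs(Y)<.042)&(abs(Y)>.019)&(Z>.049)&(Z<.085),"foot")
if f is not None: print("block tilt left (rad)",-(f[1]-(w if w is not None else a)[1]).round(3))
E
python3 tilt.py pics/w2.png
```

```text
plate 9442 left-slope 0.0003 x-slope 0.0018 z@0 12.1 y range [-80.  80.]
wall 3894 left-slope -0.0001 x-slope -0.0049 z@0 42.0 y range [-52.1  52.4]
foot 34 left-slope 0.0455 x-slope -0.068 z@0 61.2 y range [-30.9  20.9]
block tilt left (rad) -0.046
```

View pics/w2.png

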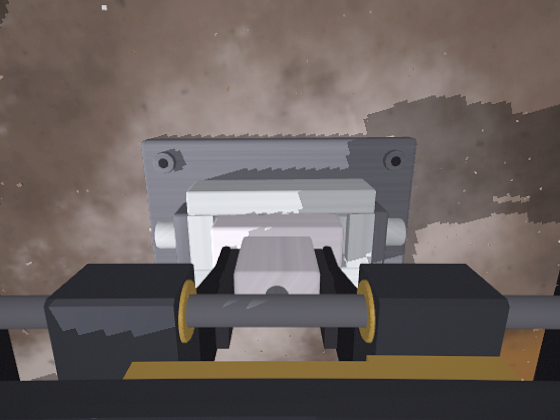

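The wrist view shows the lug gripped between both fingers (lug top at 277,265), with the foot just inside the pocket (277,230). I'll take the tilt from the lug's top plane.

```bash
sed -i '/^f=fit/,$d' tilt.py; cat >> tilt.py <<'E'
v,u=np.mgrid[:420,:560]
l=fit((u>235)&(u<320)&(v>225)&(v<292)&(abs(X)<.016)&(abs(Y)<.03)&(Z>.09)&(Z<.16),"lugtop")
if l is not None: print("block tilt left (rad)",-(l[1]-w[1]).round(3))
E
python3 tilt.py
```

```text
plate 9483 left-slope 0.0006 x-slope 0.0019 z@0 12.0 y range [-80.  80.]
wall 3921 left-slope 0.0005 x-slope -0.0039 z@0 42.0 y range [-52.   52.4]
lugtop 981 left-slope -0.0087 x-slope -0.4111 z@0 101.2 y range [-13.9  20.8]
block tilt left (rad) 0.009
```

```bash
sed -i 's/(abs(X)<.016)&(abs(Y)<.03)&(Z>.09)/(X<.008)\&(X>-.01)\&(abs(Y)<.03)\&(Z>.094)/' tilt.py; python3 tilt.py
```

```text
plate 9451 left-slope 0.0003 x-slope 0.002 z@0 12.0 y range [-80.  80.]
wall 3889 left-slope 0.0006 x-slope -0.0046 z@0 42.0 y range [-52.   52.2]
lugtop 1230 left-slope -0.0179 x-slope 0.0215 z@0 99.6 y range [-13.9  20.9]
block tilt left (rad) 0.018
```

The pads hold the block flush, so it only tilts as far as the wrist gives (0.018 rad). I'll go back to centre and regrip on the top 10–12 mm of the lug. That shortens the pad contact and lets the lug pivot between the fingertips.

Converted, 0.017 m is 0.0213, -0.011 m is -0.0138.

Call:
{"method": "jog_arm", "body": {"motion": {"segments":[[0,0.0075,0.0025,0,0.3],[0,0.015,0.005,0,0.3],[0,0.0213,0.0085,0,0.3],[0,0.0213,0.0085,0,0.3],[0,0.0213,0.0085,0,0.55],[0,0.0213,0.0085,0,0.55],[0,0.0213,0,0,0.55],[0,0.0213,-0.0138,0,0.55],[0,0.0213,-0.0138,0,0.55],[0,0.0213,-0.0138,0,0.55]]}}}

```text
time: 6.2
position: [0.5523, 0.0461, 0.2696]
tool_rot: [-3.099, 0.518, -0.002]
ft_force: [1.1, 0.0, -0.5]
grip_width: 0.546
grip_force: 0.0
```

```bash
python3 s.py;python3 tilt.py
```

```text
F [ 1.1  0.  -0.5] left 0.4 T [0.06 0.01 0.01] grip pt left mm 0.34 z 106.1 tilt(tool top left) -0.0003
plate 8717 left-slope 0.0004 x-slope -0.0021 z@0 12.2 y range [-80.  80.]
wall 3329 left-slope 0.0002 x-slope -0.0023 z@0 41.9 y range [-52.1  52.5]
lugtop 2320 left-slope -0.0141 x-slope 0.0015 z@0 99.5 y range [-16.6  18.9]
block tilt left (rad) 0.014
```

Converted, -0.015 m is -0.0188, -0.012 m is -0.015.

Call:
{"method": "jog_arm", "body": {"motion": {"segments":[[0,0,0,0,0.3],[0,0,0,0,0.3],[0,0,0,0,0.3],[0,-0.0038,-0.0013,0,0.3],[0,-0.0075,-0.0025,0,0.3],[0,-0.0113,-0.0038,0,0.3],[0,-0.015,-0.005,0,0.3],[0,-0.0188,-0.0063,0,0.3],[0,-0.0188,-0.0063,0,0.3]]}, "grip_force": 40}}

```text
time: 7.15
position: [0.5548, 0.0525, 0.269]
tool_rot: [3.084, -0.523, -0.014]
ft_force: [-0.5, -14.8, -17.6]
grip_width: 0.408
grip_force: 39.9
```

```bash
python3 s.py;python3 tilt.py|tail -2
```

```text
F [ -0.5 -14.8 -17.6] left -14.1 T [-3.4   0.02  0.3 ] grip pt left mm 4.6 z 105.5 tilt(tool top left) 0.0153
lugtop 2256 left-slope -0.0363 x-slope 0.0246 z@0 100.2 y range [-15.1  22.8]
block tilt left (rad) 0.036
```

Converted, -0.014 m is -0.0175, -0.011 m is -0.0138.

Call:
{"method": "jog_arm", "body": {"motion": {"segments":[[0,-0.005,-0.0013,0,0.3],[0,-0.01,-0.0025,0,0.3],[0,-0.0138,-0.0038,0,0.3],[0,-0.0175,-0.005,0,0.3],[0,-0.0175,-0.005,0,0.3]]}}}

```text
time: 7.7
position: [0.5577, 0.0584, 0.2708]
tool_rot: [3.067, -0.528, -0.025]
ft_force: [-6.7, -30.0, -16.8]
grip_width: 0.41
grip_force: 40.0
```

```bash
python3 s.py;python3 tilt.py|tail -2
```

```text
F [ -6.7 -30.  -16.8] left -30.5 T [-7.25  1.63  0.18] grip pt left mm 8.55 z 107.4 tilt(tool top left) 0.0311
lugtop 2317 left-slope -0.0825 x-slope 0.0086 z@0 102.1 y range [-11.3  26.2]
block tilt left (rad) 0.083
```

Converted, -0.006 m is -0.0075, -0.003 m is -0.0038.

Call:
{"method": "jog_arm", "body": {"motion": {"segments":[[0,-0.0038,-0.0013,0,0.3],[0,-0.0075,-0.0025,0,0.3],[0,-0.0075,-0.0025,0,0.3]]}}}

```text
time: 8.05
position: [0.5591, 0.0611, 0.2722]
tool_rot: [3.061, -0.531, -0.03]
ft_force: [-9.7, -35.4, -15.1]
grip_width: 0.411
grip_force: 40.0
```

```bash
python3 s.py;python3 tilt.py|tail -2
```

```text
F [ -9.7 -35.4 -15.1] left -36.6 T [-8.54  2.26  0.24] grip pt left mm 10.5 z 108.8 tilt(tool top left) 0.0375
lugtop 2343 left-slope -0.107 x-slope 0.0081 z@0 103.4 y range [-9.5 28.7]
block tilt left (rad) 0.108
```

Converted, 0.059 m is 0.0738, 0.035 m is 0.0438.

Call:
{"method": "jog_arm", "body": {"motion": {"segments":[[0,0.0088,0,0,0.3],[0,0.0175,0,0,0.3],[0,0.0263,0,0,0.3],[0,0.035,-0.0013,0,0.3],[0,0.0438,-0.0025,0,0.3],[0,0.0513,-0.0038,0,0.3],[0,0.0588,-0.005,0,0.3],[0,0.0663,-0.0063,0,0.3],[0,0.0738,-0.0075,0,0.3],[0,0.0738,-0.0075,0,0.3]]}}}

```text
time: 9.1
position: [0.5452, 0.0295, 0.2867]
tool_rot: [-3.088, 0.51, -0.004]
ft_force: [3.1, 12.8, -4.1]
grip_width: 0.409
grip_force: 42.1
```

```bash
python3 s.py;python3 tilt.py|tail -2
```

```text
F [ 3.1 12.8 -4.1] left 13.1 T [ 3.77 -0.95 -0.03] grip pt left mm -15.69 z 123.2 tilt(tool top left) -0.0124
lugtop 1997 left-slope 0.2366 x-slope -0.0072 z@0 115.1 y range [-30.   3.]
block tilt left (rad) -0.237
```

Call:
{"method": "jog_arm", "body": {"motion": {"segments":[[0,-0.0063,0.0013,0,0.3],[0,-0.0125,0.0025,0,0.3],[0,-0.0188,0.0038,0,0.3],[0,-0.0188,0.0038,0,0.3]]}}}

```text
time: 9.55
position: [0.5497, 0.0351, 0.2859]
tool_rot: [3.091, -0.519, 0.001]
ft_force: [-7.6, -8.6, 17.3]
grip_width: 0.41
grip_force: 41.5
```

```bash
python3 s.py;python3 tilt.py pics/w3.png|tail -2
```

```text
F [-7.6 -8.6 17.3] left -10.6 T [-1.48  1.78  0.16] grip pt left mm -12.12 z 122.4 tilt(tool top left) 0.0069
lugtop 2126 left-slope 0.2119 x-slope -0.0093 z@0 113.5 y range [-30.    5.5]
block tilt left (rad) -0.212
```

View pics/w3.png

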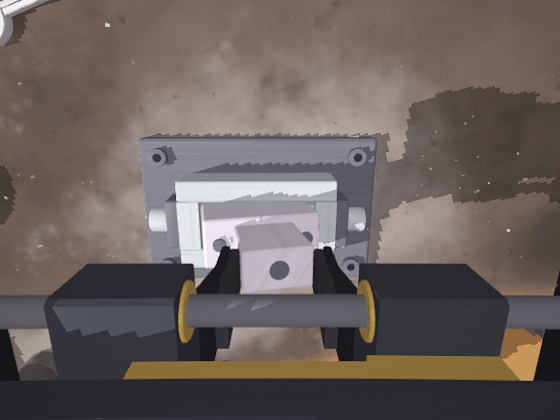

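Wrist view: the lug top (277,265) leans right, with the foot's left end (215,220) raised in the pocket and the right end still down. Next I rock it back to the left.

Converted, -0.015 m is -0.0188, -0.01 m is -0.0125.

Call:
{"method": "jog_arm", "body": {"motion": {"segments":[[0,-0.0063,0,0,0.3],[0,-0.0125,0,0,0.3],[0,-0.0188,0,0,0.3],[0,-0.0188,0,0,0.3]]}}}

```text
time: 10.0
position: [0.5541, 0.0405, 0.2874]
tool_rot: [3.072, -0.525, -0.002]
ft_force: [-15.2, -26.5, 34.3]
grip_width: 0.409
grip_force: 39.9
```

```bash
python3 s.py;python3 tilt.py|tail -2
```

```text
F [-15.2 -26.5  34.3] left -30.0 T [-6.68  4.04  0.17] grip pt left mm -8.54 z 123.9 tilt(tool top left) 0.025
lugtop 1170 left-slope 0.1218 x-slope 0.0137 z@0 114.0 y range [-27.    8.9]
block tilt left (rad) -0.121
```

Converted, -0.009 m is -0.0113, -0.006 m is -0.0075.

Call:
{"method": "jog_arm", "body": {"motion": {"segments":[[0,-0.0038,-0.0038,0,0.3],[0,-0.0075,-0.0063,0,0.3],[0,-0.0113,-0.0075,0,0.3],[0,-0.0113,-0.0075,0,0.3]]}}}

```text
time: 10.45
position: [0.5571, 0.0478, 0.2929]
tool_rot: [3.07, -0.527, -0.001]
ft_force: [-12.7, -27.9, 32.3]
grip_width: 0.406
grip_force: 39.3
```

```bash
python3 s.py;python3 tilt.py|tail -2
```

```text
F [-12.7 -27.9  32.3] left -30.5 T [-7.53  3.68  0.08] grip pt left mm -0.92 z 129.5 tilt(tool top left) 0.0265
lugtop 1142 left-slope 0.0449 x-slope 0.0486 z@0 117.4 y range [-19.2  16.2]
block tilt left (rad) -0.044
```

The pads have crept up the lug, leaving about 6 mm of overlap. I'll unload sideways, open, and regrip lower.

Converted, 0.014 m is 0.0175, -0.003 m is -0.0038.

Call:
{"method": "jog_arm", "body": {"motion": {"segments":[[0,0.005,-0.0025,0,0.3],[0,0.01,-0.0038,0,0.3],[0,0.015,-0.005,0,0.3],[0,0.0175,-0.005,0,0.3],[0,0.0175,-0.005,0,0.3]]}}}

```text
time: 11.0
position: [0.5523, 0.0433, 0.2929]
tool_rot: [3.091, -0.522, -0.0]
ft_force: [0.1, -5.9, 1.0]
grip_width: 0.406
grip_force: 39.3
```

```bash
python3 s.py;python3 tilt.py|tail -2
```

```text
F [ 0.1 -5.9  1. ] left -5.5 T [-1.89  0.28 -0.12] grip pt left mm -3.42 z 129.4 tilt(tool top left) 0.0064
lugtop 1220 left-slope 0.0619 x-slope 0.0583 z@0 117.1 y range [-21.3  14. ]
block tilt left (rad) -0.062
```

Converted, 0.0095 m is 0.0119, 0.005 m is 0.0063.

Call:
{"method": "jog_arm", "body": {"motion": {"segments":[[0,0,0,0,0.55],[0,0,0,0,0.55],[0,0,0,0,0.55],[0,0,0.0063,0,0.55],[0,0,0.0119,0,0.55],[0,0,0.0119,0,0.55]]}}}

```text
time: 11.65
position: [0.5521, 0.0464, 0.2826]
tool_rot: [3.097, -0.518, -0.002]
ft_force: [-0.7, -3.5, 2.3]
grip_width: 0.55
grip_force: 2.0
```

```bash
python3 s.py;python3 tilt.py pics/w4.png|tail -2
```

```text
F [-0.7 -3.5  2.3] left -3.5 T [-0.88  0.26  0.02] grip pt left mm 0.25 z 119.1 tilt(tool top left) 0.0013
lugtop 1607 left-slope 0.0914 x-slope -0.0059 z@0 115.7 y range [-20.   11.7]
block tilt left (rad) -0.092
```

View pics/w4.png

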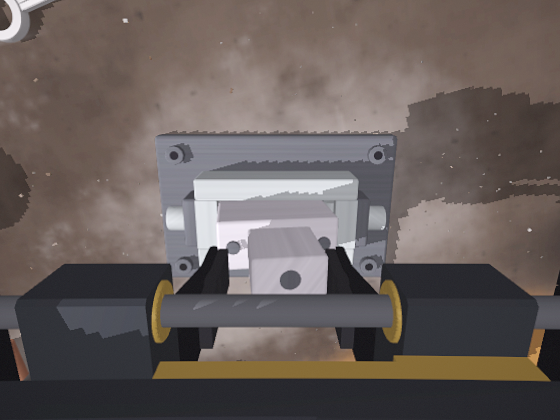

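Wrist view: the fingers are open around the lug (287,255), which still leans right about 0.09. The left end is past its plunger and the right end is still held. I grip again and rock left.

Converted, -0.011 m is -0.0138, -0.006 m is -0.0075.

Call:
{"method": "jog_arm", "body": {"motion": {"segments":[[0,0.0038,0,0,0.3],[0,0.0038,0,0,0.3],[0,0.0038,0,0,0.3],[0,0.0038,0,0,0.3],[0,-0.0013,-0.0013,0,0.3],[0,-0.0075,-0.0025,0,0.3],[0,-0.0138,-0.0038,0,0.3],[0,-0.0138,-0.0038,0,0.3]]}, "grip_force": 50}}

```text
time: 12.5
position: [0.555, 0.0508, 0.2869]
tool_rot: [3.082, -0.522, -0.006]
ft_force: [-9.5, -19.4, 15.9]
grip_width: 0.406
grip_force: 49.6
```

```bash
python3 s.py;python3 tilt.py|tail -2
```

```text
F [ -9.5 -19.4  15.9] left -21.4 T [-5.02  2.56  0.01] grip pt left mm 2.97 z 123.4 tilt(tool top left) 0.0158
lugtop 1932 left-slope 0.0066 x-slope 0.0129 z@0 119.3 y range [-15.8  20.5]
block tilt left (rad) -0.007
```

Call:
{"method": "jog_arm", "body": {"motion": {"segments":[[0,-0.005,-0.0013,0,0.3],[0,-0.01,-0.0025,0,0.3],[0,-0.015,-0.0038,0,0.3],[0,-0.015,-0.0038,0,0.3]]}}}

```text
time: 12.95
position: [0.5584, 0.0576, 0.2904]
tool_rot: [3.072, -0.525, -0.01]
ft_force: [-15.2, -28.5, 24.9]
grip_width: 0.407
grip_force: 50.7
```

```bash
python3 s.py;python3 tilt.py|tail -2
```

```text
F [-15.2 -28.5  24.9] left -31.9 T [-7.77  4.1   0.1 ] grip pt left mm 8.82 z 127.0 tilt(tool top left) 0.0261
lugtop 1908 left-slope -0.0631 x-slope 0.0076 z@0 122.2 y range [-9.4 26.3]
block tilt left (rad) 0.064
```

Converted, -0.008 m is -0.01, -0.004 m is -0.005.

Call:
{"method": "jog_arm", "body": {"motion": {"segments":[[0,-0.005,-0.0013,0,0.3],[0,-0.01,-0.0025,0,0.3],[0,-0.01,-0.0025,0,0.3]]}}}

```text
time: 13.3
position: [0.5614, 0.0639, 0.2938]
tool_rot: [3.068, -0.526, -0.008]
ft_force: [-16.3, -32.4, 33.3]
grip_width: 0.41
grip_force: 52.8
```

```bash
python3 s.py;python3 tilt.py|tail -2
```

```text
F [-16.3 -32.4  33.3] left -36.0 T [-8.94  4.71  0.  ] grip pt left mm 15.29 z 130.4 tilt(tool top left) 0.0288
lugtop 1706 left-slope -0.1447 x-slope -0.015 z@0 126.0 y range [-3. 30.]
block tilt left (rad) 0.145
```

Converted, 0.032 m is 0.04, 0.015 m is 0.0188.

Call:
{"method": "jog_arm", "body": {"motion": {"segments":[[0,0.0063,0,0,0.3],[0,0.0125,0,0,0.3],[0,0.0188,0,0,0.3],[0,0.025,0,0,0.3],[0,0.0325,0,0,0.3],[0,0.04,0,0,0.3],[0,0.04,0,0,0.3]]}}}

```text
time: 14.05
position: [0.5524, 0.0479, 0.2912]
tool_rot: [-3.094, 0.516, -0.003]
ft_force: [3.7, 3.2, -1.5]
grip_width: 0.408
grip_force: 49.0
```

```bash
python3 s.py;python3 tilt.py|tail -2
```

```text
F [ 3.7  3.2 -1.5] left 4.2 T [ 1.09 -0.95 -0.1 ] grip pt left mm 2.84 z 127.7 tilt(tool top left) -0.0054
lugtop 2350 left-slope -0.0706 x-slope -0.0116 z@0 121.2 y range [-16.9  21.6]
block tilt left (rad) 0.072
```

Converted, 0.016 m is 0.02, 0.012 m is 0.015.

Call:
{"method": "jog_arm", "body": {"motion": {"segments":[[0,0.005,0,0,0.3],[0,0.01,0,0,0.3],[0,0.015,0,0,0.3],[0,0.02,0,0,0.3],[0,0.02,0,0,0.3]]}}}

```text
time: 14.6
position: [0.5492, 0.0389, 0.294]
tool_rot: [-3.084, 0.507, -0.014]
ft_force: [6.4, 16.2, 3.5]
grip_width: 0.409
grip_force: 50.0
```

```bash
python3 s.py;python3 tilt.py|tail -2
```

```text
F [ 6.4 16.2  3.5] left 17.3 T [ 4.58 -2.05 -0.02] grip pt left mm -4.67 z 130.5 tilt(tool top left) -0.0175
lugtop 2020 left-slope 0.0026 x-slope 0.0156 z@0 122.7 y range [-22.5  14.2]
block tilt left (rad) -0.002
```

Converted, 0.012 m is 0.015, 0.008 m is 0.01.

Call:
{"method": "jog_arm", "body": {"motion": {"segments":[[0,0.005,-0.0013,0,0.3],[0,0.01,-0.0013,0,0.3],[0,0.015,-0.0013,0,0.3],[0,0.015,-0.0013,0,0.3]]}}}

```text
time: 15.05
position: [0.5467, 0.0308, 0.2974]
tool_rot: [-3.079, 0.503, -0.021]
ft_force: [7.6, 21.3, 11.3]
grip_width: 0.404
grip_force: 51.5
```

```bash
python3 s.py;python3 tilt.py pics/w5.png|tail -2
```

```text
F [ 7.6 21.3 11.3] left 22.6 T [ 6.26 -2.11 -0.03] grip pt left mm -12.14 z 133.9 tilt(tool top left) -0.0237
lugtop 2121 left-slope 0.1078 x-slope 0.0079 z@0 125.8 y range [-29.9   5.6]
block tilt left (rad) -0.107
```

View pics/w5.png

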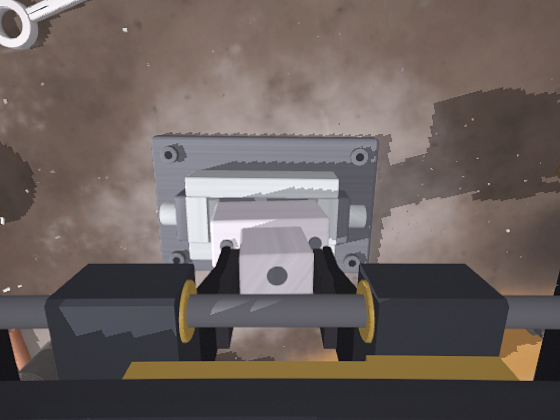

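Wrist view: the lug (277,262) leans right 0.107, with the foot well up in the pocket and both ends above the noses. Back to centre.

Converted, -0.028 m is -0.035, -0.022 m is -0.0275.

Call:
{"method": "jog_arm", "body": {"motion": {"segments":[[0,-0.0063,0,0,0.3],[0,-0.0125,0,0,0.3],[0,-0.02,0,0,0.3],[0,-0.0275,0,0,0.3],[0,-0.035,0,0,0.3],[0,-0.035,0,0,0.3]]}}}

```text
time: 15.7
position: [0.552, 0.0453, 0.2922]
tool_rot: [3.096, -0.516, 0.0]
ft_force: [1.3, -3.4, 0.5]
grip_width: 0.405
grip_force: 49.7
```

```bash
python3 s.py;python3 tilt.py|tail -2
```

```text
F [ 1.3 -3.4  0.5] left -2.8 T [-0.94 -0.43 -0.07] grip pt left mm -0.96 z 128.7 tilt(tool top left) 0.0025
lugtop 1790 left-slope 0.0336 x-slope 0.0116 z@0 119.4 y range [-20.2  17.7]
block tilt left (rad) -0.033
```

Converted, -0.006 m is -0.0075, -0.001 m is -0.0013.

Call:
{"method": "jog_arm", "body": {"motion": {"segments":[[0,-0.0013,-0.0025,0,0.3],[0,-0.0013,-0.005,0,0.3],[0,-0.0013,-0.0075,0,0.3],[0,-0.0013,-0.0075,0,0.3]]}, "grip_force": 60}}

```text
time: 16.15
position: [0.5518, 0.0456, 0.2967]
tool_rot: [3.097, -0.519, -0.003]
ft_force: [2.7, -4.8, -6.7]
grip_width: 0.403
grip_force: 59.4
```

```bash
python3 s.py;python3 tilt.py|tail -2
```

```text
F [ 2.7 -4.8 -6.7] left -3.7 T [-1.42 -0.72  0.02] grip pt left mm -0.74 z 133.2 tilt(tool top left) 0.0023
lugtop 1434 left-slope 0.0185 x-slope -0.1064 z@0 123.6 y range [-21.   18.1]
block tilt left (rad) -0.018
```

Converted, -0.018 m is -0.0225, -0.015 m is -0.0188.

Call:
{"method": "jog_arm", "body": {"motion": {"segments":[[0,-0.0013,-0.0038,0,0.3],[0,-0.0013,-0.0075,0,0.3],[0,-0.0013,-0.0113,0,0.3],[0,-0.0013,-0.015,0,0.3],[0,-0.0013,-0.0188,0,0.3],[0,-0.0013,-0.0225,0,0.3],[0,-0.0013,-0.0225,0,0.3],[0,-0.0013,-0.0225,0,0.3]]}}}

```text
time: 17.0
position: [0.5526, 0.0481, 0.3164]
tool_rot: [3.099, -0.518, 0.0]
ft_force: [-0.3, 0.4, -3.5]
grip_width: 0.404
grip_force: 59.7
```

```bash
python3 s.py;python3 tilt.py pics/w6.png|tail -2; python3 - <<'E'
from h import *
p,d=ctrl.get_image("side"); np.save("side1.npy",d); cv2.imwrite("pics/s6.png",cv2.resize(p[170:310,210:390,::-1],None,fx=4,fy=4,interpolation=cv2.INTER_CUBIC))
E
```

```text
F [-0.3  0.4 -3.5] left 0.2 T [ 0.05  0.01 -0.02] grip pt left mm 2.23 z 152.9 tilt(tool top left) 0.0
lugtop 345 left-slope 0.1225 x-slope -0.9052 z@0 137.0 y range [-15.6  21.6]
block tilt left (rad) -0.123
```

View pics/s6.png

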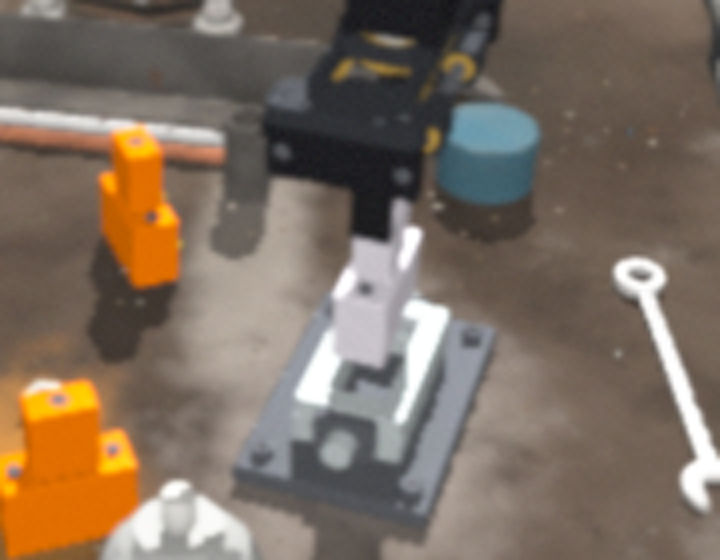

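View pics/w6.png

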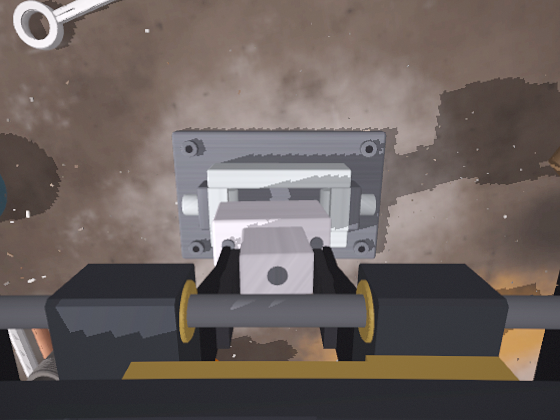

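Side and wrist views: the block is out, upright in the fingers and just above the nest (lug at 277,262 in the wrist view). I'll measure its tilt, height and offset.

```bash
cat > fin.py <<'E'
from h import *
st=ctrl.get_state(); p,d=ctrl.get_image("wrist"); c=cam("wrist",st); P=cloud(c,d)
n=np.array([.326,.945]); e=np.array([.945,-.326]); q=P[...,:2]-[.5524,.0458]; Y=q@n; X=q@e; Z=P[...,2]; v,u=np.mgrid[:420,:560]
m0=(u>200)&(u<345)&(v>195)&(v<293)&(abs(X)<.03)&(abs(Y)<.05)
for lo,hi,nm in((.134,.155,"top"),(.093,.112,"foot")):
    m=m0&(Z>lo)&(Z<hi)
    z0=np.percentile(Z[m],60); m&=abs(Z-z0)<.004
    if nm=="top": m&=(u>240)&(u<312)
    x,y,z=X[m],Y[m],Z[m]
    for _ in range(8):
        A=np.c_[x,y,np.ones(len(x))]; k,*_=np.linalg.lstsq(A,z,rcond=None); res=abs(z-A@k); r=res<max(.0008,1.5*np.median(res)); x,y,z=x[r],y[r],z[r]
    print(nm,len(z),"slopes left,x",k[1].round(3),k[0].round(3),"z",(z.mean()*1e3).round(1),"Y",(np.percentile(y,[1,99])*1e3).round(1),"X",(np.percentile(x,[1,99])*1e3).round(1))
E
python3 fin.py
```

```text
top 2136 slopes left,x 0.064 -0.04 z 143.0 Y [-14.6  18.4] X [-11.5   8.3]
foot 1267 slopes left,x 0.061 -0.064 z 101.2 Y [-29.1  38.4] X [-9.  11.7]
```

It's free, but it leans about 0.06 rad right and 0.05 away in x, jammed diagonally between the fingertips. Plan: lower it over the sprung noses without pressing, straighten x against the pocket wall, and regrip deeper so the pads square it.

The rows are not in the units I measure in: shifts go in shares of 800 mm and turns go in shares of 2 rad. I convert before sending: 0.021 m is 0.0263, 0.0065 m is 0.0081.

Call:
{"method": "jog_arm", "body": {"motion": {"segments":[[0.0056,0.0081,0,0,0.3],[0.0056,0.0081,0,0,0.3],[0.0056,0.0081,0.005,0,0.3],[0.0056,0.0081,0.01,0,0.3],[0.0056,0.0081,0.015,0,0.3],[0.0056,0.0081,0.02,0,0.3],[0.0056,0.0081,0.0238,0,0.3],[0.0056,0.0081,0.0263,0,0.3],[0.0056,0.0081,0.0263,0,0.3]]}}}

```text
time: 18.05
position: [0.5547, 0.0403, 0.295]
tool_rot: [3.099, -0.518, -0.001]
ft_force: [0.0, 0.7, -3.8]
grip_width: 0.405
grip_force: 59.7
```

```bash
python3 s.py; python3 tilt.py | tail -2
```

```text
F [ 0.   0.7 -3.8] left 0.7 T [0.07 0.03 0.02] grip pt left mm -4.45 z 131.5 tilt(tool top left) 0.0002
lugtop 1451 left-slope 0.0479 x-slope 0.0377 z@0 122.4 y range [-22.4  13. ]
block tilt left (rad) -0.047
```

```bash
cat > lean.py <<'E'
from h import *
import sys
st=ctrl.get_state(); p,d=ctrl.get_image("wrist"); c=cam("wrist",st); P=cloud(c,d)
if len(sys.argv)>1: cv2.imwrite(sys.argv[1],p[...,::-1])
n=np.array([.326,.945]); e=np.array([.945,-.326]); q=P[...,:2]-[.5524,.0458]; X=q@e; Y=q@n; Z=P[...,2]; v,u=np.mgrid[:420,:560]
g=(st["position"]+R.from_rotvec(st["tool_rot"]).as_matrix()[:,2]*ctrl.grip_point_offset)[2]
rng=np.random.default_rng(0)
def plane(m,nm):
    Q=np.c_[X[m],Y[m],Z[m]]; best=None
    for _ in range(1500):
        try: k=np.linalg.solve(np.c_[(t:=Q[rng.integers(len(Q),size=3)])[:,:2],np.ones(3)],t[:,2])
        except np.linalg.LinAlgError: continue
        if abs(k[:2]).max()>.25: continue
        i=abs(Q[:,2]-np.c_[Q[:,:2],np.ones(len(Q))]@k)<.0008
        if best is None or i.sum()>best.sum(): best=i
    q=Q[best]; A=np.c_[q[:,:2],np.ones(len(q))]; k=np.linalg.lstsq(A,q[:,2],rcond=None)[0]
    print(nm,len(q),"of",len(Q),"slope left %.3f x %.3f z %.1f"%(k[1],k[0],q[:,2].mean()*1e3),"Y",(np.percentile(q[:,1],[1,99])*1e3).round(1),"X",(np.percentile(q[:,0],[1,99])*1e3).round(1))
lug=(u>235)&(u<320)&(v>215)&(v<293)&(abs(X)<.03)&(abs(Y)<.04)
plane(lug&(Z>g-.02)&(Z<g+.02),"top"); plane((u>190)&(u<360)&(v>170)&(v<265)&(abs(X)<.03)&(abs(Y)<.05)&(Z<g-.036)&(Z>.05),"foot")
E
python3 lean.py pics/w7.png
```

```text
top 2351 of 3904 slope left 0.062 x -0.032 z 122.0 Y [-22.1  12.8] X [-7. 13.]
foot 1362 of 4059 slope left 0.061 x -0.011 z 80.0 Y [-36.   32.2] X [-7.9 16.3]
```

View pics/w7.png

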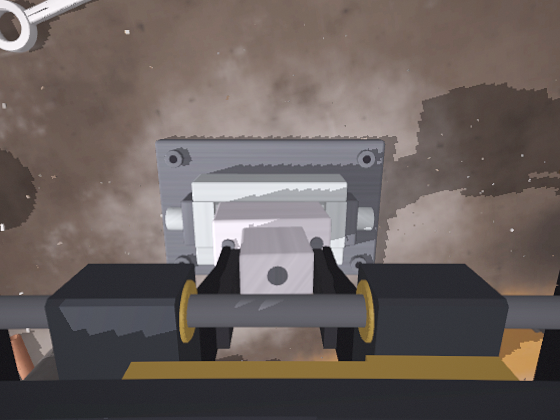

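Converted, 0.006 m is 0.0075, 0.004 m is 0.005.

Call:
{"method": "jog_arm", "body": {"motion": {"segments":[[-0.0025,0,0.0025,0,0.3],[-0.0025,0,0.005,0,0.3],[-0.0025,0,0.0075,0,0.3],[-0.0025,0,0.0075,0,0.3]]}}}

```text
time: 18.55
position: [0.5534, 0.042, 0.2901]
tool_rot: [-3.097, 0.517, -0.003]
ft_force: [0.3, 2.9, 1.9]
grip_width: 0.408
grip_force: 60.2
```

```bash
python3 s.py; python3 lean.py
```

```text
F [0.3 2.9 1.9] left 2.8 T [ 1.03 -0.3  -0.03] grip pt left mm -2.92 z 126.6 tilt(tool top left) -0.0022
top 2326 of 3910 slope left 0.078 x -0.027 z 117.0 Y [-20.5  14.1] X [-8.6 11.4]
foot 1412 of 3861 slope left 0.073 x -0.046 z 75.1 Y [-34.2  33.5] X [-7.4 14.9]
```

Converted, 0.02 m is 0.025, 0.014 m is 0.0175.

Call:
{"method": "jog_arm", "body": {"motion": {"segments":[[0,0,0,0,0.6],[0,0,0,0,0.6],[0,0,0,0,0.6],[0,0,0.0088,0,0.6],[0,0,0.0175,0,0.6],[0,0,0.025,0,0.6],[0,0,0.025,0,0.6]]}}}

```text
time: 19.3
position: [0.5523, 0.0407, 0.2678]
tool_rot: [3.098, -0.518, -0.004]
ft_force: [0.1, -1.5, -1.9]
grip_width: 0.602
grip_force: 0.7
```

```bash
python3 s.py; python3 lean.py
```

```text
F [ 0.1 -1.5 -1.9] left -1.4 T [-0.19  0.07  0.01] grip pt left mm -5.06 z 104.3 tilt(tool top left) 0.001
top 1109 of 3395 slope left 0.223 x -0.067 z 111.4 Y [-23.8   2.9] X [-1.1  9.8]
foot 587 of 2090 slope left 0.207 x -0.048 z 64.7 Y [-38.4  -8.8] X [ 0.3 14.3]
```

Call:
{"method": "jog_arm", "body": {"motion": {"segments":[[0,0,0,0,0.3],[0,0,0,0,0.3],[0,0,0,0,0.3],[0,0,0,0,0.3],[0,0,0,0,0.3]]}, "grip_force": 60}}

```text
time: 19.85
position: [0.5533, 0.0406, 0.2703]
tool_rot: [3.098, -0.518, 0.002]
ft_force: [-1.9, -3.8, 5.6]
grip_width: 0.433
grip_force: 55.9
```

```bash
python3 s.py; python3 lean.py
```

```text
F [-1.9 -3.8  5.6] left -4.2 T [-0.69  0.49  0.01] grip pt left mm -4.75 z 106.8 tilt(tool top left) 0.0006
top 1264 of 3731 slope left 0.141 x -0.069 z 114.7 Y [-23.3   9.5] X [ 1.2 11.1]
foot 465 of 1924 slope left 0.006 x -0.044 z 69.7 Y [-35.   31.2] X [ 1.9 14.9]
```

Converted, -0.014 m is -0.0175, -0.012 m is -0.015.

Call:
{"method": "jog_arm", "body": {"motion": {"segments":[[0,-0.005,-0.0025,0,0.3],[0,-0.01,-0.005,0,0.3],[0,-0.015,-0.0075,0,0.3],[0,-0.0175,-0.01,0,0.3],[0,-0.0175,-0.01,0,0.3]]}}}

```text
time: 20.4
position: [0.5569, 0.0498, 0.277]
tool_rot: [3.089, -0.521, -0.003]
ft_force: [-4.5, -11.7, 5.0]
grip_width: 0.408
grip_force: 59.5
```

```bash
python3 s.py; python3 lean.py
```

```text
F [ -4.5 -11.7   5. ] left -12.5 T [-3.13  1.17 -0.01] grip pt left mm 3.69 z 113.5 tilt(tool top left) 0.0094
top 1436 of 3761 slope left 0.014 x -0.049 z 119.5 Y [-14.3  20.4] X [ 0.8 11.1]
foot 958 of 2779 slope left -0.002 x -0.042 z 76.9 Y [-30.8  38. ] X [-1.6 14.8]
```

Converted, 0.009 m is 0.0113, 0.006 m is 0.0075.

Call:
{"method": "jog_arm", "body": {"motion": {"segments":[[0,0.0038,-0.0025,0,0.3],[0,0.0075,-0.005,0,0.3],[0,0.0113,-0.0063,0,0.3],[0,0.0113,-0.0063,0,0.3]]}}}

```text
time: 20.85
position: [0.5544, 0.0464, 0.2824]
tool_rot: [-3.097, 0.517, -0.0]
ft_force: [0.0, -0.4, -4.8]
grip_width: 0.409
grip_force: 59.6
```

```bash
python3 s.py; python3 lean.py
```

```text
F [ 0.  -0.4 -4.8] left -0.3 T [-0.02  0.03 -0.  ] grip pt left mm 1.49 z 118.9 tilt(tool top left) -0.0014
top 1438 of 3759 slope left 0.022 x -0.075 z 124.8 Y [-16.7  18.2] X [-0.3  9.8]
foot 919 of 3019 slope left 0.009 x -0.025 z 82.2 Y [-32.5  36.1] X [-3.5 13.6]
```

```bash
cat > side.py <<'E'
from h import *
p,d=ctrl.get_image("side"); P=cloud(cam("side"),d)
cv2.imwrite("pics/s8.png",cv2.resize(p[150:310,210:390,::-1],None,fx=4,fy=4,interpolation=cv2.INTER_CUBIC))
q=P[...,:2]-[.5524,.0458]; X=q@np.array([.945,-.326]); Y=q@np.array([.326,.945]); Z=P[...,2]
f=(abs(X)<.03)&(Y<-.015)&(Y>-.05)
for z in np.arange(.045,.1,.004):
    m=f&(Z>z)&(Z<z+.004)
    if m.sum()>5: print(round(z,3),m.sum(),"X",(np.percentile(X[m],[3,50,97])*1e3).round(1),"Ymed",(np.median(Y[m])*1e3).round(1))
# far (+x) face of foot and lug invisible? near top plane of foot right shelf:
E
python3 side.py
```

```text
0.045 21 X [-14.3   2.6  11.8] Ymed -32.3
0.049 20 X [-14.5   3.5  11.7] Ymed -32.0
0.053 20 X [-15.7  -1.   11.4] Ymed -33.2
0.057 23 X [-14.3  -1.9  11.3] Ymed -32.8
0.061 18 X [-16.   -1.3  12.2] Ymed -32.7
0.065 20 X [-14.8  -1.7  11.9] Ymed -33.2
0.069 23 X [-15.4  -0.6  12.4] Ymed -32.9
0.073 23 X [-16.5   1.   11.9] Ymed -32.9
0.077 25 X [-17.2   1.5  12.1] Ymed -32.6
0.081 74 X [-16.   -2.1  11.3] Ymed -26.5
0.085 22 X [-13.6  -2.7   6.7] Ymed -16.7
0.089 16 X [-11.2  -2.3   5.6] Ymed -16.5
```

It's now nearly upright, with about 1° of lean each way. I lift it 19 mm and centre it.

Converted, -0.0195 m is -0.0244, -0.015 m is -0.0188.

Call:
{"method": "jog_arm", "body": {"motion": {"segments":[[0,0,-0.0038,0,0.3],[0,0,-0.0075,0,0.3],[0,0,-0.0113,0,0.3],[0.0013,0.0013,-0.015,0,0.3],[0.0019,0.0019,-0.0188,0,0.3],[0.0019,0.0019,-0.0225,0,0.3],[0.0019,0.0019,-0.0244,0,0.3],[0.0019,0.0019,-0.0244,0,0.3],[0.0019,0.0019,-0.0244,0,0.3],[0.0019,0.0019,-0.0244,0,0.3]]}}}

```text
time: 21.95
position: [0.5554, 0.0438, 0.3017]
tool_rot: [3.098, -0.518, -0.0]
ft_force: [-0.3, -0.2, -4.2]
grip_width: 0.411
grip_force: 59.6
```

```bash
python3 s.py; python3 lean.py; python3 side.py
```

```text
F [-0.3 -0.2 -4.2] left -0.3 T [ 0.08  0.02 -0.01] grip pt left mm -0.94 z 138.2 tilt(tool top left) 0.0002
top 1459 of 3765 slope left 0.010 x -0.051 z 144.2 Y [-19.2  15.7] X [ 1.5 11.6]
foot 901 of 3520 slope left 0.003 x -0.074 z 101.5 Y [-34.6  33.6] X [ 3.3 15.4]
0.057 13 X [-11.8  -4.2  12.9] Ymed -34.5
0.061 23 X [-15.5   3.1  13.4] Ymed -35.2
0.065 27 X [-15.4  -0.4  13.4] Ymed -35.1
0.069 17 X [-14.8   2.   13.5] Ymed -35.1
0.073 24 X [-14.3  -2.3  13.6] Ymed -35.3
0.077 22 X [-12.9   2.8  13.5] Ymed -35.3
0.081 22 X [-13.6  -0.5  14. ] Ymed -35.9
0.085 22 X [-12.9   6.2  13.9] Ymed -34.8
0.089 22 X [-14.1  -0.6  13.7] Ymed -35.8
0.093 23 X [-12.8   3.1  13.7] Ymed -35.8
0.097 34 X [-14.5  -3.4  13.6] Ymed -34.9
```

View pics/s8.png

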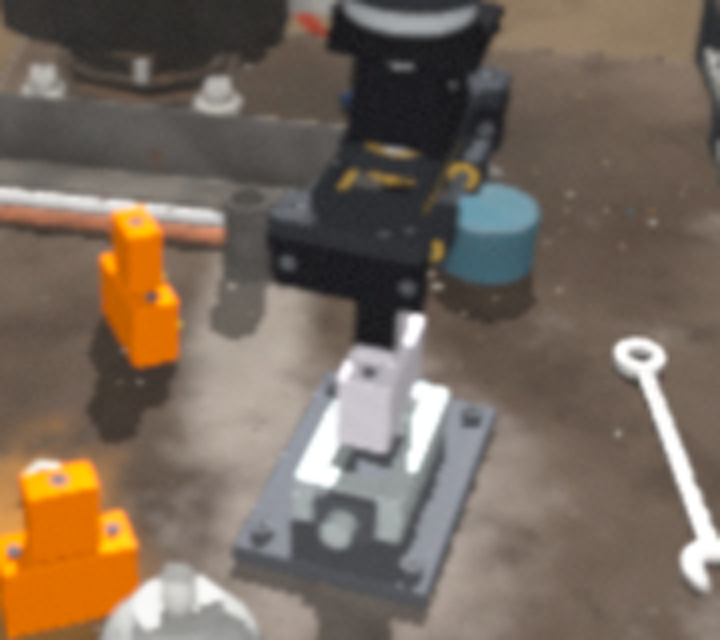

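Side view: the block is held upright over the pocket, clear of the mouth. The underside is at about 57 mm (15 mm clear), centred within about 1 mm, with a lean of a degree or two at most and steady forces. Handing in.

```bash
python3 -c "
from bench import ctrl
print(ctrl.close_job())"
```

```text
the job is handed in; nothing more can be done
None
```

The block is free and I handed the job in at about 22 s, holding it still and centred about 15 mm above the nest. It leans about 1° sideways and roughly 1–3° front to back. The rocking was not even: the first rock went 0.11 rad left, then overshot to 0.24 rad right, and the next pair was 0.145 left and 0.107 right. After lifting it once I lowered it back into the pocket to regrip it straight, where it tipped about 0.2 rad right before I lifted it again.

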